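# Start the sample station in order at its switch boxes

## Task

Switch on the sample station at its loose switch boxes, lifting nothing: press the round key lightly down with the fingertips first (extractor), then the square key (shaker), then the plain bar key (lamp), each most of the way down so that it stays down. Leave the cross-shaped key up, and leave the boxes, the pot, the tube and the label roll standing where they are.

Things in the scene. Friction and masses are not known exactly. Their poses are not given: they have to be found in the camera images.
- box_round: Loose switch box, grey with a white face plate on top, 62 x 62 mm and 34 mm high, 0.4 kg, on four rubber feet; its one black key stands in the middle of its top and is a round disc, 32 mm across, seen from above. Origin: centre of the underside; z up. All four boxes are alike but for the key.
- key_round_top (a point): Centre of the top face of the round key; 48 mm above the bench (14 mm above the box's top) while the key is up, and it goes down with the key.
- key_round (a joint): How far the round key is pressed down, m: 0 up, 0.008 on its hard stop. It has no spring: about 3.5 N (more if fast) moves it and it stays where it is left; from 0.005 on it counts as switched on.
- box_square: Loose switch box, grey with a white face plate on top, 62 x 62 mm and 34 mm high, 0.4 kg, on four rubber feet; its one black key stands in the middle of its top and is a square, 30 x 30 mm, seen from above. Origin: centre of the underside; z up. All four boxes are alike but for the key.
- key_square_top (a point): Centre of the top face of the square key; 48 mm above the bench (14 mm above the box's top) while the key is up, and it goes down with the key.
- key_square (a joint): How far the square key is pressed down, m: 0 up, 0.008 on its hard stop. It has no spring: about 3.5 N (more if fast) moves it and it stays where it is left; from 0.005 on it counts as switched on.
- box_bar: Loose switch box, grey with a white face plate on top, 62 x 62 mm and 34 mm high, 0.4 kg, on four rubber feet; its one black key stands in the middle of its top and is a plain narrow bar, 16 mm along the box's x and 46 mm along its y, seen from above. Origin: centre of the underside; z up. All four boxes are alike but for the key.
- key_bar_top (a point): Centre of the top face of the bar key; 48 mm above the bench (14 mm above the box's top) while the key is up, and it goes down with the key.
- key_bar (a joint): How far the bar key is pressed down, m: 0 up, 0.008 on its hard stop. It has no spring: about 3.5 N (more if fast) moves it and it stays where it is left; from 0.005 on it counts as switched on.
- box_cross: Loose switch box, grey with a white face plate on top, 62 x 62 mm and 34 mm high, 0.4 kg, on four rubber feet; its one black key stands in the middle of its top and is a plus-shaped cross, 44 mm over its arms, each 14 mm wide, seen from above. Origin: centre of the underside; z up. All four boxes are alike but for the key.
- key_cross_top (a point): Centre of the top face of the cross key; 48 mm above the bench (14 mm above the box's top) while the key is up, and it goes down with the key.
- key_cross (a joint): How far the cross key is pressed down, m: 0 up, 0.008 on its hard stop. It has no spring: about 3.5 N (more if fast) moves it and it stays where it is left; from 0.005 on it counts as switched (this one stays up).
- pot: Bystander: white specimen pot with screw lid, 48 mm across, 83 mm high, standing loose among the boxes; origin at the centre of its underside.
- tube: Bystander: capped sample tube, 30 mm across, 102 mm high, standing loose; origin at the centre of its underside.
- label_roll: Bystander: roll of labels, 80 mm across, 27 mm high, lying flat and loose; origin at the centre of its underside.

How it is judged:
On the way, in this order (a step that is already met when the one before it is completed fails the run):
1. the round key is down, the other keys still up (value of joint key_round above 0.005 m and value of joint each of key_square, key_bar below 0.003 m), for 0.2 s.
2. the square key is down, the bar key still up (value of joint each of key_round, key_square above 0.005 m and value of joint key_bar below 0.003 m), for 0.2 s.
3. the bar key is down too (value of joint each of key_round, key_square, key_bar above 0.005 m), for 0.2 s.
At the end, for the whole second after the job is handed in: The round, square and bar keys are each at least 5 mm down and the cross key less than 3 mm; every box, the pot, the tube and the label roll stand upright, within 30 mm of where they stood, the boxes at rest (all of step 3 and value of joint key_cross below 0.003 m and distance of each of box_round, box_square, box_bar, box_cross, pot, tube, label_roll from where it was at the start of the episode below 0.03 m and angle between each of box_round, box_square, box_bar, box_cross, pot, tube, label_roll's own z axis and vertical below 0.1 rad and linear speed of each of box_round, box_square, box_bar, box_cross below 0.02 m/s); the robot touches nothing.
It fails at once if a key goes down 3 mm before the one that comes before it is switched ((value of joint key_square above 0.003 m and value of joint key_round below 0.005 m) or (value of joint key_bar above 0.003 m and value of joint key_square below 0.005 m)).
It fails at once if the cross key is pressed down 3 mm (value of joint key_cross above 0.003 m).
It fails at once if a box is pressed with more than 30 N (contact force between any of the fingers, the arm and box_round above 30 N or contact force between any of the fingers, the arm and box_square above 30 N or contact force between any of the fingers, the arm and box_bar above 30 N or contact force between any of the fingers, the arm and box_cross above 30 N).
It fails at once if a box is lifted 8 mm, tipped by 0.2 rad or moved 30 mm (height (world z) of any of box_round, box_square, box_bar, box_cross above 0.008 m or angle between any of box_round, box_square, box_bar, box_cross's own z axis and vertical above 0.2 rad or distance of any of box_round, box_square, box_bar, box_cross from where it was at the start of the episode above 0.03 m).
It fails at once if the pot, tube or label roll is moved 30 mm (distance of any of pot, tube, label_roll from where it was at the start of the episode above 0.03 m).
It also fails if it takes over 42 s, if anything falls off the work surface, if the arm or the gripper's body presses on something with over 40 N, if the wrist force passes 120 N, or if a joint passes its speed limit or range.

## Robot

A 7-joint arm with a two-finger parallel gripper is mounted at the origin on a cart in front of the work surface, level with it; the furniture and walls round the work are solid. World frame = base frame: x ahead of the robot, y to its left, z up, the work surface at z = 0. Lengths are in m, angles in rad, forces in N, time in s.
With the tool pointing down it reaches from about 0.35 to 0.9 m from the base axis. Payload 8.1 kg.
Tool frame: the origin (TCP) lies midway between the tips of the shut fingers; the grasp point (between the pads) lies arm.grasp_offset behind it (arm.grasp_offset is the distance from the TCP to the grasp point, in m); z points along the fingers, y is the line along which they close (so a half turn about z gives the same grasp; the last joint's range is limited). The gripper opens to 92 mm and grips with 3 to 60 N. Pads are 19 mm wide; open, the fingers measure 130 mm over their backs; the gripper's body (75 mm by 190 mm) begins 47 mm behind the grasp point.
Start: joints at [-1.279, 0.434, 0.025, 1.573, -0.012, 1.134, -0.075], TCP at [0.24, 0.577, 0.198] pointing down, gripper open.
Joint ranges: [-2.62, 2.62], [-0.44, 2.09], [-1.27, 1.32], [0.08, 2.57], [-1.32, 4.46], [0.12, 2], [-2.74, 2.74]. Speed limits (rad/s): [2.22, 2.22, 3.01, 3.01, 3.14, 3.14, 3.14].

## Interface

Orientations are given as a rotation vector (axis times angle).
In Python, from cell import observe, imaging, arm gives the robot as it stands.
- The arm moves only by the tool apply_moves, never from a script. Its argument "commands" is a list of rows, each a list of 5 numbers: the opening in per cent of the stroke, from 0 (shut) to 100 (fully open), then the shift along the world's x, y, z in units of 0.06 m (1.0 is 0.06 m), then the turn about the world's z in units of 0.5 rad (1.0 is 0.5 rad). A call has 1 to 12 rows; each row shifts and turns the commanded pose from where the row before left it; what a row does not reach is not made up. A row lasts 1/8 s, in which the tool goes at most 62.5 mm and 10.7 degrees, less where a joint would pass 70% of its speed; a pose out of reach is approached as far as the arm can. A call with a number of a shift or a turn outside -1 to 1 is refused whole. A call with a gripper value outside its range is refused whole. The fingers move at their own pace and stop on an object; "newtons" is the grip in N (left out, the last holds). Time passes only in rows, so rows that do not move let the fingers close. It gives the time, the measured TCP pose, the force, the opening and the grip force at its end, in the units of the state.
- observe(): the state, without advancing time (a new reading comes with each control period).
- imaging.get_image(name): name is "scene" or "top"; returns (picture, depth): 384x512x3 uint8, red, green, blue; 384x512 float32, m along the optical axis (not along the pixel's ray), 0 where there is no reading.
- imaging.camera_params(name): a dict with "camera_matrix" (3x3 intrinsics, pixels), "dist" ([k1, k2, p1, p2, k3] as OpenCV has them; the pictures are not rectified), "origin" and "rotation" of the camera in the world. Camera axes: x right, y up, looking along -z (the intrinsics and any distortion apply to the point x, -y, -z); pixel columns grow to the right and rows downward; lengths in m; the calibration is good to about 2 mm. A picture is of the moment at which its call begins. camera_params takes no time and is no camera call.
- arm.sign_off(): hands the job in; it is judged then, once.
The state is a dict: "clock": time; "joints": joint angles; "dq": joint speeds; "joint_efforts": joint torques, N m; "position": TCP position; "ee_rot": TCP orientation; "force": force on the tool from outside, world axes, zero at the start; "ft_torque": the same for the moment, N m; "width": opening from 0.0 (shut) to 1.0 (fully open); "gripper_force": force on a finger pad.
Only numpy, scipy, OpenCV 4.12 (cv2) and the standard library are available. Lean on these libraries where they do the work, as an engineer would, in place of code of your own. Each camera call takes 0.05 s, during which the arm holds its last target. There are 200 camera calls.

## Working session

There is one attempt and no reset: what is moved stays moved. The work goes in short steps, Python scripts to look and compute and a tool call to move; the robot and the scene stay as the last step left them, time stands still between calls to the robot, and variables do not carry over. Pictures are saved under pics/ and viewed, at most 10 in all, crops included, and the job is handed in when it is done.

Besides the shell and the picture viewer there is one more tool, called after ">>>" as a command line: name --pt "numbers of a row" for each row, then --argument value for the rest. apply_moves: Moves the arm, as the interface text tells. Its arguments: {"type":"object","properties":{"commands":{"type":"array"},"newtons":{"type":"number"}},"required":["commands"]}

```bash
mkdir -p pics
cat > h.py <<'E'
import numpy as np, cv2
from cell import observe, imaging, arm
def ray_plane(name,uv,z):
    p=imaging.camera_params(name);K=np.array(p["camera_matrix"]);d=np.array(p["dist"],float)
    n=cv2.undistortPoints(np.array(uv,float).reshape(-1,1,2),K,d).reshape(-1,2)
    D=np.c_[n[:,0],-n[:,1],-np.ones(len(n))]@np.array(p["rotation"]).T
    o=np.array(p["origin"]);return o+D*((z-o[2])/D[:,2])[:,None]
E
python3 - <<'E'
from h import *
for n in("top","scene"):
    im,dp=imaging.get_image(n);np.savez(f"{n}0.npz",im=im,dp=dp)
    cv2.imwrite(f"pics/{n}0.png",cv2.resize(im[:,:,::-1],(800,600),interpolation=cv2.INTER_CUBIC))
    p=imaging.camera_params(n);print(n,p["origin"],np.round(p["rotation"],3).tolist(),p["dist"])
print(observe(),arm.grasp_offset)
E
```

```text
top [0.41553839 0.30849374 0.91184315] [0.046, -0.063, -1.566] [-0.02486778  0.          0.          0.          0.        ]
scene [ 0.0805057  -0.37031411  0.50773236] [1.041, -0.303, -0.464] [-0.0485673  0.         0.         0.         0.       ]
{'clock': 0.1, 'joints': array([-1.27861324,  0.4351651 ,  0.02494082,  1.57400294, -0.01156663,
        1.1340065 , -0.07511884]), 'dq': array([-8.81737051e-04, -2.83462679e-03, -1.32775964e-03, -2.06461428e-03,
        5.42598400e-04,  9.09728362e-06, -8.76237864e-04]), 'joint_efforts': array([ 3.36273137e-03, -6.69117379e+01,  9.88216549e-01, -3.15144396e+01,
       -6.05321280e-02,  3.74985463e-02,  1.25795796e-05]), 'position': array([0.24023232, 0.57644158, 0.19721701]), 'ee_rot': array([-6.16146109e-01, -3.08043966e+00,  2.24800963e-03]), 'force': array([ 0.13672732, -0.69515034, -0.22217179]), 'ft_torque': array([-0.01864982, -0.03869986,  0.03312524]), 'gripper_force': 0.0, 'width': 1.0025594253016186} 0.0188
```

View pics/top0.png

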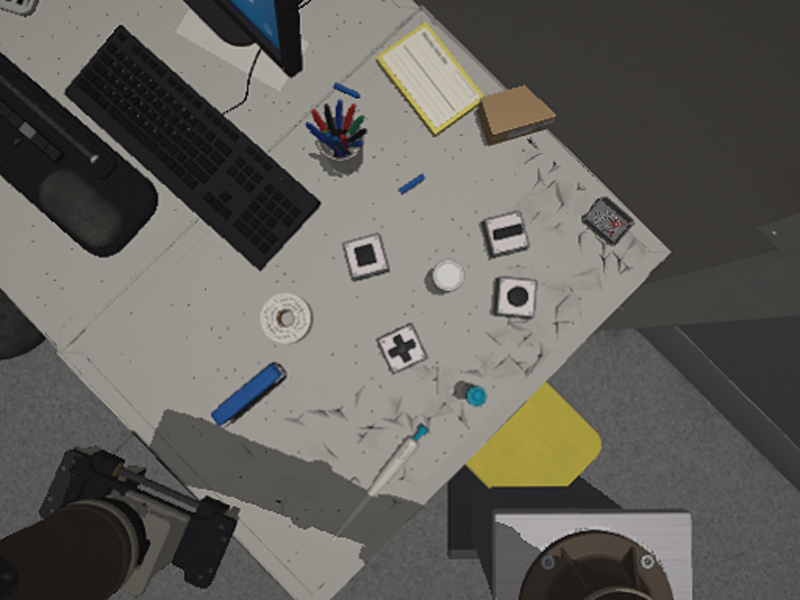

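View pics/scene0.png

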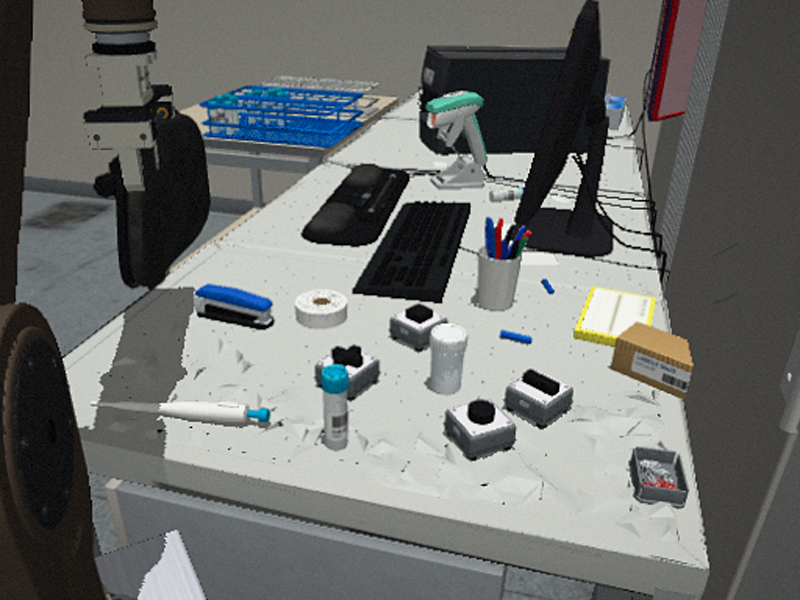

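The top view (800 px scale) shows the round key at (518,296), square (366,255), bar (509,233) and cross (402,348). The pot is at (447,276), the tube at (476,396) and the roll at (287,317). The scene view agrees. "rotation" is a rotation vector.

```bash
sed -i 's/np.array(p\["rotation"\]).T/cv2.Rodrigues(np.array(p["rotation"],float))[0].T/' h.py
python3 - <<'E'
from h import *
im=np.load("top0.npz")["im"];g=cv2.cvtColor(im,cv2.COLOR_RGB2GRAY)
p=imaging.camera_params("top");print(np.round(cv2.Rodrigues(np.array(p["rotation"]))[0],3).tolist())
for n,c in dict(round=(518,296),square=(366,255),bar=(509,233),cross=(402,348)).items():
    c=np.array(c)*.64;m=np.zeros_like(g);cv2.circle(m,tuple(int(v) for v in c),13,255,-1)
    k=((g<70)&(m>0)).astype(np.uint8)
    _,lab,st,ce=cv2.connectedComponentsWithStats(k)
    i=1+np.argmin(np.hypot(*(ce[1:]-c).T)); 
    pts=np.argwhere(lab==i)[:,::-1].astype(float)
    w=ray_plane("top",pts,.048)[:,:2];r=cv2.minAreaRect(w.astype(np.float32)*1000)
    print(n,st[i,4],"centroid",w.mean(0).round(4),"rect mm",np.round(r[0],1),np.round(r[1],1),round(r[2],1))
    # z-plane check from scene later
for n,c,z in(("pot",(447,276),.083),("tube",(476,396),.102),("roll",(287,317),.027)):
    print(n,ray_plane("top",[np.array(c)*.64],z).round(3))
for n,c in dict(round=(482,411),square=(419,312),bar=(541,382)).items():
    print("scene",n,ray_plane("scene",[np.array(c)*.64],.048).round(4))
s=observe();print(cv2.Rodrigues(s["ee_rot"])[0].round(3).tolist())
E
```

```text
[[0.003, 0.998, -0.069], [-1.0, 0.004, 0.011], [0.011, 0.069, 0.998]]
round 125 centroid [0.4924 0.1294] rect mm [492.1 129.3] [26.8 29.3] 0.2
square 139 centroid [0.556  0.3663] rect mm [556.2 366.3] [29.1 27.6] 14.5
bar 114 centroid [0.5942 0.1436] rect mm [593.9 143.6] [14.9 46.7] 14.5
cross 150 centroid [0.4117 0.3088] rect mm [411.9 308.3] [33.5 34.8] 69.7
pot [[0.519 0.241 0.083]]
tube [[0.343 0.201 0.102]]
roll [[0.459 0.489 0.027]]
scene round [[0.4897 0.1211 0.048 ]]
scene square [[0.5525 0.358  0.048 ]]
scene bar [[0.5885 0.1346 0.048 ]]
[[-0.923, 0.385, -0.0], [0.385, 0.923, -0.001], [-0.0, -0.001, -1.0]]
```

>>> apply_moves --pt "0 0.42 -0.745 0 0" --pt "0 0.42 -0.745 0 0" --pt "0 0.42 -0.745 0 0" --pt "0 0.42 -0.745 0 0" --pt "0 0.42 -0.745 0 0" --pt "0 0.42 -0.745 0 0" --pt "0 0.42 -0.745 0 0" --pt "0 0.42 -0.745 0 0" --pt "0 0.42 -0.745 0 0" --pt "0 0.42 -0.745 0 0" --pt "0 0 0 0 0" --pt "0 0 0 0 0"

```text
clock: 1.6
position: [0.492, 0.1303, 0.1976]
ee_rot: [-0.616, -3.08, -0.0]
force: [-0.5, 0.9, 0.7]
width: 0.006
gripper_force: 0.0
```

>>> apply_moves --pt "0 0 0 -0.6 0" --pt "0 0 0 -0.6 0" --pt "0 0 0 -0.6 0" --pt "0 0 -0.02 -0.36 0" --pt "0 0 0 0 0" --pt "0 0 0 0 0"

```text
clock: 2.35
position: [0.4926, 0.1298, 0.0691]
ee_rot: [0.614, 3.08, 0.001]
force: [-0.0, 0.2, -0.5]
width: 0.002
gripper_force: 0.0
```

Run:
```python
from h import *
im,_=imaging.get_image("scene")
cv2.imwrite("pics/s1.png",cv2.resize(im[170:330,200:400,::-1],(800,640))[:600])
print(observe()["position"],observe()["force"])
```

```text
[0.49295671 0.12966037 0.06938744] [0.02735284 0.11989252 0.35728999]
```

View pics/s1.png

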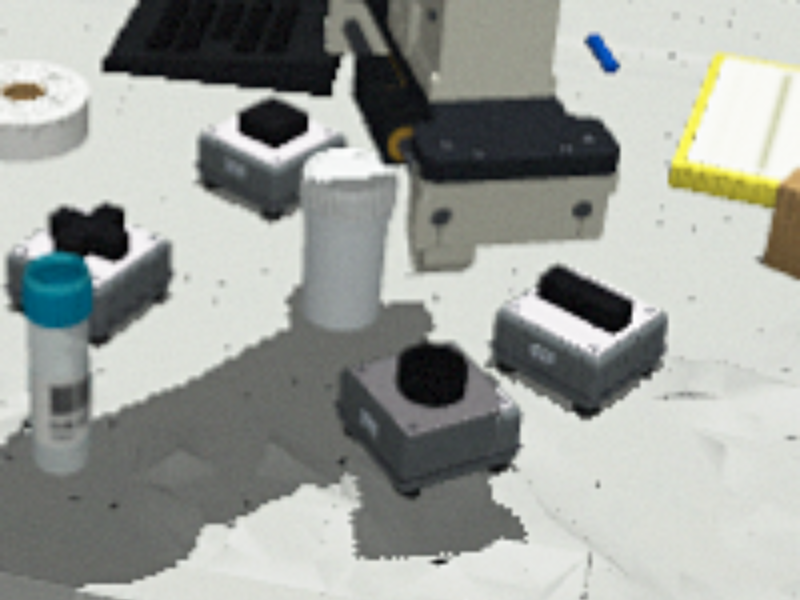

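The crop shows the gripper's low tab at about (445,265), up and behind the round key at (432,360). I'll compare that tab with the projected TCP.

Run:
```python
from h import *
im,dp=imaging.get_image("scene");p=imaging.camera_params("scene");R=cv2.Rodrigues(np.array(p["rotation"]))[0];o=np.array(p["origin"])
K=np.array(p["camera_matrix"]);d=np.array(p["dist"])
def proj(P):
    c=(np.atleast_2d(P)-o)@R; c=c*[1,-1,-1]
    return cv2.projectPoints(c,np.zeros(3),np.zeros(3),K,d)[0].reshape(-1,2)
s=observe()["position"]
print("tcp crop",(proj([s,[.492,.129,.048],[.594,.1436,.048],[.556,.366,.048]])-[200,170])*4)
def pt(u,v):
    z=dp[v,u];n=cv2.undistortPoints(np.array([[[u,v]]],float),K,d)[0,0]
    return o+R@(np.array([n[0],-n[1],-1])*z)
for c in((425,255),(445,262),(465,262),(440,215),(580,210),(600,230),(432,360),(585,300),(275,115),(350,170)):
    print(c,pt(200+c[0]//4,170+c[1]//4).round(3))
```

```text
tcp crop [[432.75072606 320.55045278]
 [427.50136189 361.49254329]
 [581.38114145 285.6370081 ]
 [270.42124281 111.51578213]]
(425, 255) [0.476 0.119 0.116]
(445, 262) [0.485 0.116 0.111]
(465, 262) [0.494 0.114 0.11 ]
(440, 215) [0.435 0.061 0.178]
(580, 210) [0.484 0.04  0.177]
(600, 230) [0.494 0.038 0.167]
(432, 360) [0.495 0.13  0.047]
(585, 300) [0.59  0.137 0.045]
(275, 115) [0.556 0.365 0.048]
(350, 170) [0.523 0.243 0.082]
```

The keys agree with the top view, but I can't see the fingertip at the projected TCP. I'll check the low gripper points in depth.

Run:
```python
from h import *
s=observe()["position"]
for n in("scene","top"):
    im,dp=imaging.get_image(n);p=imaging.camera_params(n);R=cv2.Rodrigues(np.array(p["rotation"]))[0];o=np.array(p["origin"])
    K=np.array(p["camera_matrix"]);d=np.array(p["dist"])
    v,u=np.mgrid[:384,:512];nn=cv2.undistortPoints(np.c_[u.ravel(),v.ravel()].astype(float).reshape(-1,1,2),K,d)[:,0]
    z=dp.ravel();W=o+(np.c_[nn[:,0],-nn[:,1],-np.ones(len(nn))]*z[:,None])@R.T
    Q=W-s; Y=np.array([.385,.923]);X=np.array([-.923,.385])
    a=Q[:,:2]@Y;b=Q[:,:2]@X
    for lo in np.arange(-.01,.14,.01):
        m=(z>0)&(abs(a)<.1)&(abs(b)<.045)&(Q[:,2]>lo)&(Q[:,2]<=lo+.01)
        m&=~(np.hypot(W[:,0]-.523,W[:,1]-.243)<.03)
        if m.sum(): print(n,round(lo,3),m.sum(),"along y",a[m].min().round(3),a[m].max().round(3),"x",b[m].min().round(3),b[m].max().round(3))
    if n=="scene":
        cv2.imwrite("pics/s2.png",cv2.resize(im[100:280,230:400,::-1],(566,600),interpolation=cv2.INTER_CUBIC))
```

```text
scene 0.02 3 along y -0.004 -0.002 x -0.007 -0.003
scene 0.03 34 along y -0.012 0.01 x -0.008 0.012
scene 0.04 59 along y -0.018 0.013 x -0.009 0.012
scene 0.05 10 along y -0.019 0.018 x -0.006 0.012
scene 0.06 2 along y 0.019 0.019 x 0.012 0.012
scene 0.09 177 along y -0.088 0.087 x -0.036 0.038
scene 0.1 398 along y -0.089 0.084 x -0.036 0.038
scene 0.11 525 along y -0.093 0.085 x -0.035 0.038
scene 0.12 338 along y -0.096 0.093 x -0.036 0.038
scene 0.13 1146 along y -0.097 0.09 x -0.037 0.038
scene 0.14 276 along y -0.052 0.019 x -0.024 0.027
top 0.09 13 along y -0.086 0.081 x -0.008 0.039
top 0.1 47 along y -0.086 0.087 x -0.017 0.039
top 0.11 321 along y -0.08 0.086 x -0.032 0.039
top 0.12 81 along y -0.03 0.094 x -0.033 0.039
top 0.13 661 along y -0.072 0.095 x -0.035 0.039
top 0.14 33 along y 0.01 0.091 x -0.028 0.038
```

View pics/s2.png

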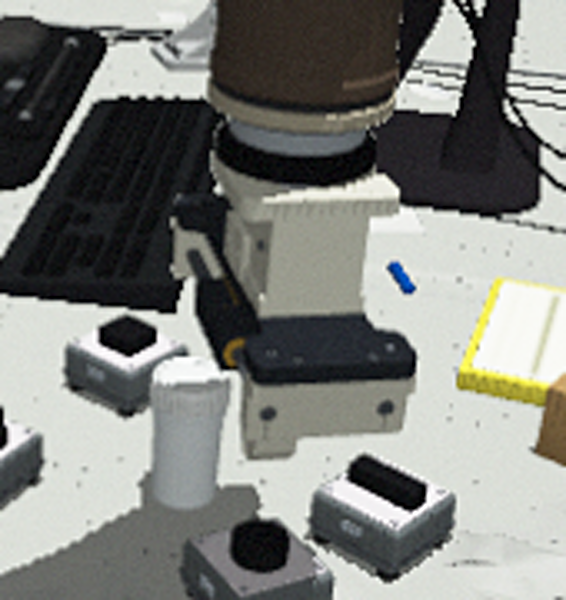

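The lowest finger points sit about 25 mm above the reported TCP, so contact may come lower than the reading suggests. I'll go down in small steps and watch the force.

>>> apply_moves --pt "0 0 0 -0.1 0" --pt "0 0 0 -0.1 0" --pt "0 0 0 -0.05 0" --pt "0 0 0 -0.05 0"

```text
clock: 3.05
position: [0.4923, 0.1286, 0.05]
ee_rot: [-0.616, -3.08, 0.0]
force: [-0.5, 0.6, -0.2]
width: 0.007
gripper_force: 0.0
```

>>> apply_moves --pt "0 0 0 -0.025 0" --pt "0 0 0 -0.025 0"

```text
clock: 3.3
position: [0.4925, 0.1287, 0.0473]
ee_rot: [0.616, 3.08, 0.0]
force: [-0.0, 0.1, 0.1]
width: 0.004
gripper_force: 0.0
```

>>> apply_moves --pt "0 0 0 -0.025 0" --pt "0 0 0 -0.025 0"

```text
clock: 3.55
position: [0.4925, 0.1287, 0.0443]
ee_rot: [0.616, 3.08, 0.0]
force: [-0.1, 1.1, 0.2]
width: 0.005
gripper_force: 0.0
```

>>> apply_moves --pt "0 0 0 -0.025 0" --pt "0 0 0 -0.025 0"

```text
clock: 3.8
position: [0.4925, 0.1287, 0.0413]
ee_rot: [0.616, 3.08, 0.0]
force: [-0.1, 0.1, -0.3]
width: 0.005
gripper_force: 0.0
```

>>> apply_moves --pt "0 0 0 -0.025 0" --pt "0 0 0 -0.025 0"

```text
clock: 4.05
position: [0.4924, 0.1287, 0.0382]
ee_rot: [0.616, 3.081, 0.0]
force: [-0.5, 0.1, 1.2]
width: 0.006
gripper_force: 0.0
```

Run:
```python
from h import *
im,dp=imaging.get_image("scene")
cv2.imwrite("pics/s3.png",cv2.resize(im[180:300,240:400,::-1],(800,600),interpolation=cv2.INTER_CUBIC))
print(observe()["position"],observe()["force"])
```

```text
[0.49230275 0.12871272 0.03809525] [ 0.83037334  0.64564135 -0.15949671]
```

View pics/s3.png

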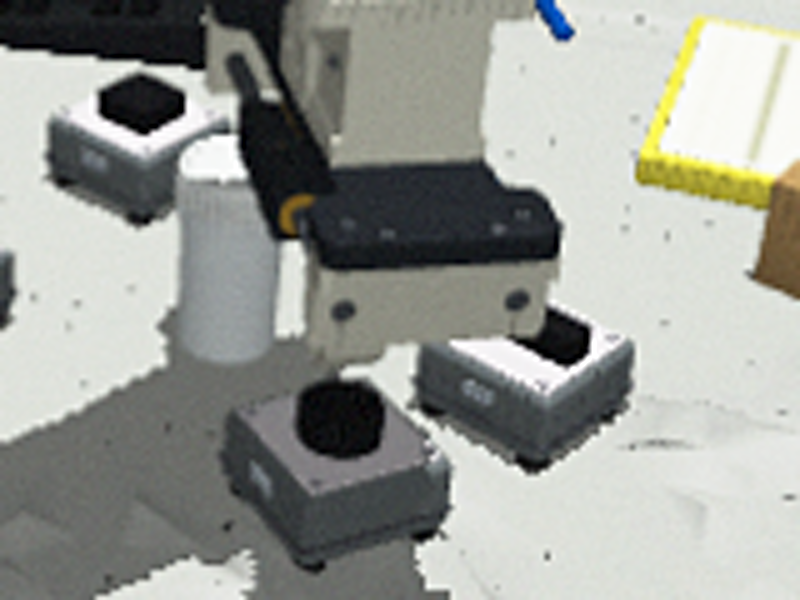

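The crop shows a small fingertip at (335,375), just above the round key's top at (340,400). The key is still up, so I'll continue down.

>>> apply_moves --pt "0 0 0 -0.025 0" --pt "0 0 0 -0.025 0"

```text
clock: 4.35
position: [0.4924, 0.1288, 0.0352]
ee_rot: [0.616, 3.081, 0.0]
force: [-0.3, -1.0, -0.0]
width: 0.002
gripper_force: 0.0
```

>>> apply_moves --pt "0 0 0 -0.025 0" --pt "0 0 0 -0.025 0"

```text
clock: 4.6
position: [0.4924, 0.1287, 0.0322]
ee_rot: [-0.616, -3.081, 0.0]
force: [-0.1, -0.7, 0.5]
width: 0.005
gripper_force: 0.0
```

>>> apply_moves --pt "0 0 0 -0.025 0" --pt "0 0 0 -0.025 0"

```text
clock: 4.85
position: [0.4924, 0.1287, 0.0292]
ee_rot: [0.616, 3.081, 0.0]
force: [0.3, 0.2, -0.3]
width: 0.005
gripper_force: 0.0
```

>>> apply_moves --pt "0 0 0 -0.025 0" --pt "0 0 0 -0.025 0"

```text
clock: 5.1
position: [0.4924, 0.1287, 0.0263]
ee_rot: [0.616, 3.08, 0.0]
force: [0.3, -0.7, 0.1]
width: 0.006
gripper_force: 0.0
```

```bash
cat >> h.py <<'E'
def cloud(n):
    im,dp=imaging.get_image(n);p=imaging.camera_params(n);R=cv2.Rodrigues(np.array(p["rotation"]))[0];o=np.array(p["origin"])
    K=np.array(p["camera_matrix"]);d=np.array(p["dist"])
    v,u=np.mgrid[:384,:512];nn=cv2.undistortPoints(np.c_[u.ravel(),v.ravel()].astype(float).reshape(-1,1,2),K,d)[:,0]
    W=o+(np.c_[nn[:,0],-nn[:,1],-np.ones(len(nn))]*dp.reshape(-1,1))@R.T
    return im,W.reshape(384,512,3)
E
python3 - <<'E'
from h import *
im,W=cloud("scene")
cv2.imwrite("pics/s4.png",cv2.resize(im[215:295,270:370,::-1],(750,600),interpolation=cv2.INTER_CUBIC))
print(observe()["position"],observe()["force"])
# column through key: height and brightness
for u in(304,308,312):
    print(u,[(v,int(im[v,u].mean()),*(W[v,u]*1000).round().astype(int)) for v in range(244,274,2)])
E
```

```text
[0.49230972 0.1287055  0.0260956 ] [-0.42105185 -0.41349702  0.56922849]
304 [(244, 149, np.int64(424), np.int64(57), np.int64(147)), (246, 141, np.int64(429), np.int64(62), np.int64(139)), (248, 139, np.int64(429), np.int64(63), np.int64(135)), (250, 138, np.int64(430), np.int64(63), np.int64(131)), (252, 138, np.int64(430), np.int64(63), np.int64(127)), (254, 139, np.int64(430), np.int64(62), np.int64(124)), (256, 122, np.int64(476), np.int64(118), np.int64(70)), (258, 93, np.int64(483), np.int64(127), np.int64(57)), (260, 14, np.int64(488), np.int64(133), np.int64(48)), (262, 18, np.int64(484), np.int64(127), np.int64(49)), (264, 14, np.int64(480), np.int64(122), np.int64(49)), (266, 16, np.int64(480), np.int64(120), np.int64(45)), (268, 19, np.int64(481), np.int64(122), np.int64(40)), (270, 11, np.int64(482), np.int64(122), np.int64(35)), (272, 132, np.int64(478), np.int64(117), np.int64(35))]
308 [(244, 138, np.int64(429), np.int64(54), np.int64(147)), (246, 107, np.int64(435), np.int64(61), np.int64(138)), (248, 49, np.int64(434), np.int64(59), np.int64(135)), (250, 76, np.int6
[... 782 characters left out ...]
(441), np.int64(57), np.int64(134)), (250, 137, np.int64(441), np.int64(58), np.int64(130)), (252, 138, np.int64(441), np.int64(57), np.int64(127)), (254, 140, np.int64(442), np.int64(57), np.int64(123)), (256, 134, np.int64(490), np.int64(113), np.int64(68)), (258, 64, np.int64(503), np.int64(129), np.int64(49)), (260, 12, np.int64(502), np.int64(127), np.int64(47)), (262, 13, np.int64(497), np.int64(121), np.int64(48)), (264, 13, np.int64(493), np.int64(116), np.int64(48)), (266, 15, np.int64(493), np.int64(114), np.int64(45)), (268, 16, np.int64(493), np.int64(114), np.int64(40)), (270, 1, np.int64(494), np.int64(115), np.int64(35)), (272, 131, np.int64(490), np.int64(110), np.int64(35))]
```

View pics/s4.png

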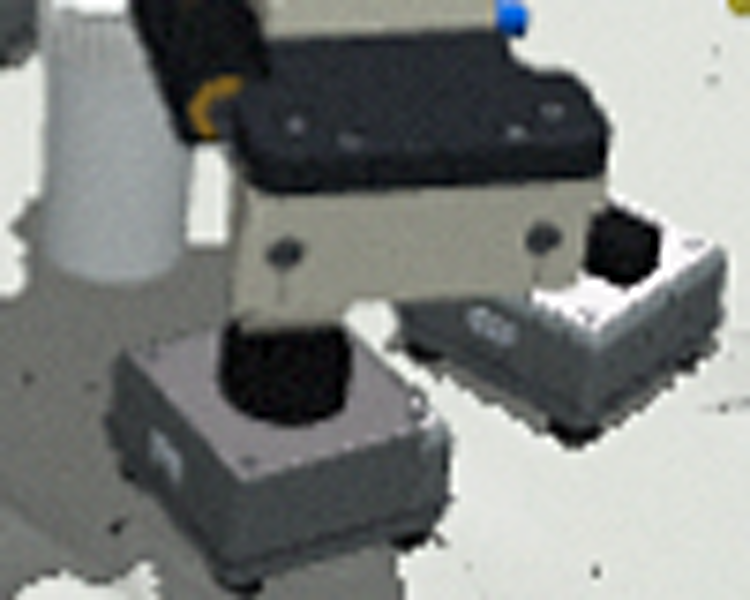

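The fingertip is now right at the key's far-half top edge at (290,325), and the key is still at 48 mm. Contact should come near a reading of 0.023.

>>> apply_moves --pt "0 0 0 -0.025 0" --pt "0 0 0 -0.025 0"

```text
clock: 5.4
position: [0.4925, 0.1287, 0.0233]
ee_rot: [0.616, 3.08, 0.0]
force: [0.1, -0.7, 0.4]
width: 0.006
gripper_force: 0.0
```

>>> apply_moves --pt "0 0 0 -0.025 0"

```text
clock: 5.52
position: [0.4924, 0.1287, 0.0217]
ee_rot: [0.616, 3.081, 0.0]
force: [0.2, 0.3, 0.5]
width: 0.004
gripper_force: 0.0
```

>>> apply_moves --pt "0 0 0 -0.025 0"

```text
clock: 5.65
position: [0.4924, 0.1288, 0.0202]
ee_rot: [0.616, 3.081, 0.0]
force: [-0.2, -0.5, 0.6]
width: 0.004
gripper_force: 0.0
```

>>> apply_moves --pt "0 0 0 -0.025 0"

```text
clock: 5.78
position: [0.4924, 0.1287, 0.0188]
ee_rot: [0.616, 3.081, 0.0]
force: [-1.2, 0.0, 4.0]
width: 0.003
gripper_force: 1.8
```

Contact came at a reading of about 0.0195, at 4 N. I'll press to about 0.013.

>>> apply_moves --pt "0 0 0 -0.025 0" --pt "0 0 0 -0.025 0" --pt "0 0 0 -0.025 0"

```text
clock: 6.15
position: [0.4924, 0.1287, 0.0143]
ee_rot: [0.616, 3.081, 0.0]
force: [-0.6, -1.0, 3.7]
width: 0.007
gripper_force: 1.8
```

>>> apply_moves --pt "0 0 0 -0.018 0" --pt "0 0 0 0 0"

```text
clock: 6.4
position: [0.4924, 0.1287, 0.0131]
ee_rot: [0.616, 3.081, 0.0]
force: [-0.7, 0.6, 0.8]
width: 0.003
gripper_force: 0.2
```

>>> apply_moves --pt "0 0 0 0.2 0" --pt "0 0 0 0.6 0" --pt "0 0 0 0.7 0" --pt "0 0 0 0 0"

```text
clock: 6.9
position: [0.4948, 0.1294, 0.1068]
ee_rot: [0.615, 3.075, 0.006]
force: [0.6, 0.9, -0.6]
width: 0.005
gripper_force: 0.0
```

Run:
```python
from h import *
im,W=cloud("scene")
g=im.mean(2)
for n,c in dict(round=(.4924,.129),square=(.556,.366),bar=(.594,.1436),cross=(.4117,.3088)).items():
    m=(np.hypot(W[...,0]-c[0],W[...,1]-c[1])<.012)&(W[...,2]<.06)&(W[...,2]>.03)&(g<60)
    print(n,m.sum(),np.median(W[m],0).round(4) if m.any() else None)
m=(np.hypot(W[...,0]-.523,W[...,1]-.243)<.035)&(W[...,2]>.075)&(W[...,2]<.09);print("pot",m.sum(),W[m].mean(0).round(3))
print(observe()["position"],observe()["force"])
```

```text
round 79 [0.492  0.1285 0.0418]
square 45 [0.5558 0.366  0.0486]
bar 92 [0.5901 0.1425 0.0464]
cross 65 [0.4099 0.3064 0.0482]
pot 301 [0.518 0.237 0.081]
[0.49355591 0.12913042 0.10505794] [-0.20238616 -0.71729301 -0.77473415]
```

Round is about 6 mm down. Next, the square key.

>>> apply_moves --pt "0 0.212 0.79 0 0" --pt "0 0.212 0.79 0 0" --pt "0 0.212 0.79 0 0" --pt "0 0.212 0.79 0 0" --pt "0 0.212 0.79 0 0" --pt "0 0 0 0 0" --pt "0 0 0 -0.6 0" --pt "0 0 0 -0.5 0" --pt "0 0 0 -0.1 0" --pt "0 0 0 0 0" --pt "0 0 0 0 0"

```text
clock: 8.32
position: [0.5568, 0.366, 0.0326]
ee_rot: [0.616, 3.079, 0.002]
force: [-0.6, -0.2, -0.1]
width: 0.006
gripper_force: 0.0
```

>>> apply_moves --pt "0 0 0 -0.06 0" --pt "0 0 0 -0.06 0" --pt "0 0 0 -0.04 0" --pt "0 0 0 0 0"

```text
clock: 8.82
position: [0.5558, 0.3656, 0.0214]
ee_rot: [-0.616, -3.08, 0.001]
force: [-0.1, 0.0, -0.0]
width: 0.003
gripper_force: 0.0
```

>>> apply_moves --pt "0 0 0 -0.025 0"

```text
clock: 8.95
position: [0.5561, 0.3658, 0.0202]
ee_rot: [0.616, 3.08, 0.0]
force: [0.4, -0.8, -0.3]
width: 0.008
gripper_force: 0.0
```

>>> apply_moves --pt "0 0 0 -0.025 0"

```text
clock: 9.07
position: [0.5562, 0.3658, 0.0188]
ee_rot: [0.616, 3.08, 0.0]
force: [-1.2, -0.7, 3.4]
width: 0.01
gripper_force: 1.8
```

Contact came at the same height as on the round key, so I'll repeat the press, then lift and move to the bar.

>>> apply_moves --pt "0 0 0 -0.025 0" --pt "0 0 0 -0.025 0" --pt "0 0 0 -0.025 0" --pt "0 0 0 -0.02 0" --pt "0 0 0 0 0"

```text
clock: 9.7
position: [0.5561, 0.3658, 0.0128]
ee_rot: [0.616, 3.08, 0.0]
force: [-0.1, -0.2, 2.0]
width: 0.002
gripper_force: 0.7
```

>>> apply_moves --pt "0 0 0 0.2 0" --pt "0 0 0 0.6 0" --pt "0 0 0 0.7 0" --pt "0 0 0 0 0"

```text
clock: 10.2
position: [0.5583, 0.3671, 0.1074]
ee_rot: [0.616, 3.076, 0.008]
force: [-0.4, 0.9, -0.5]
width: 0.004
gripper_force: 0.0
```

Run:
```python
from h import *
im,W=cloud("scene")
g=im.mean(2)
for n,c in dict(round=(.4924,.129),square=(.556,.366),bar=(.594,.1436),cross=(.4117,.3088)).items():
    m=(np.hypot(W[...,0]-c[0],W[...,1]-c[1])<.012)&(W[...,2]<.06)&(W[...,2]>.03)&(g<60)
    print(n,m.sum(),np.median(W[m],0).round(4) if m.any() else None)
s=observe();print(s["clock"],s["position"],s["force"])
```

```text
round 84 [0.4922 0.1283 0.0417]
square 46 [0.5555 0.3657 0.0417]
bar 91 [0.5902 0.1429 0.0465]
cross 74 [0.4102 0.3057 0.0481]
10.25 [0.55701653 0.36637759 0.10519873] [-0.62028514 -0.00521993  0.5593123 ]
```

Square is down 6+ mm. Now the bar.

>>> apply_moves --pt "0 0.126 -0.74 0 0" --pt "0 0.126 -0.74 0 0" --pt "0 0.126 -0.74 0 0" --pt "0 0.126 -0.74 0 0" --pt "0 0.126 -0.74 0 0" --pt "0 0 0 0 0" --pt "0 0 0 -0.6 0" --pt "0 0 0 -0.5 0" --pt "0 0 0 -0.1 0" --pt "0 0 0 0 0" --pt "0 0 0 0 0"

```text
clock: 11.62
position: [0.5946, 0.1441, 0.0321]
ee_rot: [0.616, 3.079, 0.001]
force: [-0.1, -0.1, -0.4]
width: 0.005
gripper_force: 0.0
```

>>> apply_moves --pt "0 0 0 -0.06 0" --pt "0 0 0 -0.06 0" --pt "0 0 0 -0.04 0" --pt "0 0 0 0 0"

```text
clock: 12.12
position: [0.5936, 0.1437, 0.0211]
ee_rot: [-0.616, -3.08, 0.0]
force: [-0.2, 1.1, 0.7]
width: 0.006
gripper_force: 0.0
```

>>> apply_moves --pt "0 0 0 -0.025 0" --pt "0 0 0 -0.025 0"

```text
clock: 12.38
position: [0.594, 0.1437, 0.0185]
ee_rot: [0.616, 3.08, 0.0]
force: [-0.5, -0.1, 3.8]
width: 0.006
gripper_force: 1.8
```

>>> apply_moves --pt "0 0 0 -0.025 0" --pt "0 0 0 -0.025 0" --pt "0 0 0 -0.025 0" --pt "0 0 0 -0.018 0" --pt "0 0 0 0 0"

```text
clock: 13.0
position: [0.5939, 0.1437, 0.0126]
ee_rot: [0.616, 3.08, 0.0]
force: [0.7, 0.1, 0.2]
width: 0.004
gripper_force: 0.6
```

>>> apply_moves --pt "0 0 0 0.2 0" --pt "0 0 0 0.6 0" --pt "0 0 0 0.7 0" --pt "0 0 0 0.7 0" --pt "0 0 0 0 0" --pt "0 0 0 0 0"

```text
clock: 13.75
position: [0.5935, 0.1437, 0.1449]
ee_rot: [-0.616, -3.08, -0.0]
force: [0.5, -0.4, -0.3]
width: 0.003
gripper_force: 0.0
```

Run:
```python
from h import *
im,W=cloud("scene")
g=im.mean(2)
for n,c in dict(round=(.4924,.129),square=(.556,.366),bar=(.594,.1436),cross=(.4117,.3088)).items():
    m=(np.hypot(W[...,0]-c[0],W[...,1]-c[1])<.012)&(W[...,2]<.06)&(W[...,2]>.03)&(g<60)
    print(n,m.sum(),np.median(W[m],0).round(4) if m.any() else None, np.percentile(W[m][:,2],90).round(4))
s=observe();print(s["clock"],s["position"],s["force"])
```

```text
round 82 [0.4922 0.1284 0.0418] 0.0428
square 41 [0.5541 0.3641 0.0419] 0.0429
bar 73 [0.592  0.1429 0.0408] 0.0421
cross 66 [0.409  0.3057 0.048 ] 0.049
13.8 [0.59306125 0.1436502  0.14417009] [ 0.66720163 -0.73536019  0.29836836]
```

All three keys are about 6–7 mm down and the cross key is up.

```bash
python3 -c "
from cell import arm
print(arm.sign_off())"
```

```text
the job is handed in; nothing more can be done
None
```

I pressed the round, square and bar keys in that order, each about 6–7 mm down by the depth camera; the cross key is still up, the boxes stayed within a few mm, the arm is clear, and the job was handed in at about 14 s (the hand-in returned no verdict, and I didn't re-measure the pot, tube or label roll at the end).

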